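# Turn a dust cover over onto a watch movement

### The job

The square aluminium dust cover stands mouth up on the watchmaker's bench. Lay it on its side on the bench and let go of it, so that you can take it from the other side, and set it mouth down on the wooden stand over the watch movement without shifting the movement. Then push the stand's sliding brass stop up against the cover until the cover is held squarely, with no gap, between the stop and the fixed brass ledge.

Things in the scene. Friction and masses are not known exactly. Their poses are not given: they have to be found in the camera images.
- cover_center (a point): Centre of the loose dust cover, an open square box of plain aluminium, 60 x 60 mm outside and 56 mm tall, walls and closed end 4 mm thick (52 x 52 mm inside, 52 mm deep), about 0.13 kg. The point lies half-way up, on its axis. Its z axis points from the closed end to the open mouth (up at the start, straight down when finished); x and y are normal to its side faces. It is stable on any face.
- movement_center (a point): Centre of the loose watch movement in its round grey holder, 26 mm in diameter and 12 to 14 mm tall, standing on the wooden stand near the ledge; the point is 6 mm above the stand's plate. z is up.
- stand: Fixed dark wooden stand: plate 200 (x) by 110 (y) mm, 8 mm thick. The origin is the centre of its underside, on the bench; z is up. Its x axis runs lengthwise from the stop's end to the ledge. The fixed brass ledge is a bar 12 x 90 mm along y, whose top is 10 mm above the plate; its flat face towards the stop is at x = +75 mm. A cover pressed flush against the ledge has its centre at x = +45 mm.
- stop_face (a point): Middle of the flat front face of the sliding brass stop (the face towards the ledge), 10 mm above the plate, at y = 0 of the stand. The stop is a bar 12 (x) by 70 (y) mm and 15 mm tall with an upright tab, 40 mm wide (y), in its middle, whose top is 27 mm above the plate; its back, to push on, is 12 mm behind the front face. Same axes as the stand.
- stop (a joint): Travel of the sliding stop along the stand's +x axis towards the ledge, in m, range 0 to 0.075. At 0 the front face is at x = -45 mm in the stand's frame; at 0.060 it meets a cover that is flush against the ledge. It starts between 0 and 0.02, slides with about 1 to 2 N and stays where it is left.
There are look-alikes about, which are no part of the job. What is shaped like the stand but pink or purple is not meant.

How it is judged (in metres and radians):
On the way, in this order (a step that is already met when the one before it is completed fails the run):
1. the cover lies on one of its sides on the bench, let go and at rest (angle between cover_center's own z axis and vertical between 1.4 and 1.74 rad and height (world z) of cover_center below 0.036 m and linear speed of cover below 0.02 m/s and contact force between cover and the fingers below 0.1 N), for 0.2 s.
2. the cover stands mouth down on the stand over the movement, let go (angle between cover_center's own z axis and vertical above 3.05 rad and horizontal distance between cover_center and movement_center below 0.025 m and z of cover_center in the frame of stand between 0.033 and 0.039 m and linear speed of cover below 0.02 m/s and contact force between cover and the fingers below 0.1 N), for 0.2 s.
At the end, for the whole second after the job is handed in: The cover stands mouth down (within 5 degrees) flat on the stand's plate (3 mm) with the movement under it, its far face flush against the ledge (3 mm) and square to it (4 degrees), at rest; the sliding stop has been pushed up to it (joint above 0.057) (angle between cover_center's own z axis and vertical above 3.05 rad and horizontal distance between cover_center and movement_center below 0.025 m and z of cover_center in the frame of stand between 0.033 and 0.039 m and x of cover_center in the frame of stand between 0.042 and 0.048 m and (angle between the x axis of cover_center and the x axis of stand, either way round below 0.07 rad or angle between the x axis of cover_center and the y axis of stand, either way round below 0.07 rad) and value of joint stop above 0.057 m and linear speed of cover below 0.02 m/s); the robot touches nothing.
It fails at once if the movement is shifted more than 4 mm (distance of movement_center from where it was at the start of the episode above 0.004 m).
It also fails if it takes over 72 s, if anything falls off the work surface, if the arm or the gripper's body presses on something with over 40 N, if the wrist force passes 120 N, or if a joint passes its speed limit or range.

### The arm

A 6-joint arm with a two-finger parallel gripper is mounted at the origin on the work surface. World frame = base frame: x ahead of the robot, y to its left, z up, the work surface at z = 0. Lengths are in m, angles in degrees, forces in N, time in s.
With the tool pointing down it reaches from about 0.35 to 0.875 m from the base axis. Payload 4.2 kg.
Tool frame: the origin (TCP) lies midway between the tips of the shut fingers; the grasp point (between the pads) lies 19 mm behind it; y points along the fingers, z is the direction in which the jaws open and shut, and the axes are right-handed (so a half turn about y gives the same grasp; the last joint's range is limited). The gripper opens to 87 mm and grips with 3 to 60 N. Pads are 19 mm wide; open, the fingers measure 117 mm over their backs; the gripper's body (75 mm by 190 mm) begins 51 mm behind the grasp point.
Start: joints at [-52.964, 22.042, 0.453, 0, -68.411, -14.817], TCP at [0.236, -0.579, 0.223] pointing down, gripper open.
Joint ranges: [-179.83, 179.83], [-69.29, 118.12], [-61.27, 80.66], [-181.25, 117.63], [-171.15, -9.14], [-177.46, 177.46]. Speed limits (degrees/s): [159.86, 159.86, 180, 180, 180, 180].

### API

Orientations are given as [roll, pitch, yaw] about the fixed x, y, z axes, in that order (R = Rz(yaw) Ry(pitch) Rx(roll)).
In Python, from workcell import env gives the robot as it stands. The module is installed in compiled form; this text tells all that it offers. Calls block until the motion is done:
- env.goto(position, orientation): joint-space move of the TCP to a pose.
- env.move_straight(position, rotation=None, rate=0.15, force_limit=None): straight line of the TCP; rotation=None keeps the orientation; rate is the mean speed in m/s. With force_limit (N) it stops when the force on the tool has changed by that much, and returns True; else False.
- env.set_joints(angles): joint-space move.
- env.gripper_to(opening, grasp_force=None): opening from 0.0 (shut) to 1.0 (fully open); grasp_force is the grip in N (None keeps the last); returns when the fingers have stopped.
- env.dwell(seconds).
- env.inverse_kinematics(position, orientation): joint angles nearest the present ones, or None.
- env.read_state(): the state.
- env.grab_frame(name): name is "side" or "top" or "wrist"; returns a dict with "image" (384x512x3 uint8, blue, green, red), "fx", "fy", "cx", "cy" (pixels), "position" and "orientation" of the camera in the world. Camera axes: x right, y up, looking along -z (the intrinsics and any distortion apply to the point x, -y, -z); pixel columns grow to the right and rows downward; lengths in m; the calibration is good to about 2 mm. A picture is of the moment at which its call begins. There is no depth.
A pose or a line that the arm cannot do raises env.Unreachable and nothing moves.
- env.close_job(): hands the job in, once; it reports no verdict.
Trained networks look in a picture, given as the dict that the camera call returned (one of the last four; its "shot" number tells which), for a name from the list of things; names that differ only in an ending like _2 or _b are one class to them, and where a whole thing is asked for, a point or a joint stands for the part that bears it (a point fixed in the world has none). Each returns a list of dicts, best first, with "score" (0 to 1); they miss things now and then, are a little off and sometimes report something else, mostly with a low value. They report only what shows in the picture. A call takes as long as a camera call. They do not tell look-alikes from the thing itself.
- env.search_frame(picture, thing): "xyz" ([x, y, z] in m, in world coordinates, good to about 4 mm: the middle of the surface that is visible of it).
- env.trace(picture, thing): "mask" (384x512 bool, what is visible of it).
The state is a dict: "clock": time; "joint_positions": joint angles; "qvel": joint speeds; "joint_torque": joint torques, N m; "position": TCP position; "tool_rot": TCP orientation; "force": force on the tool from outside, world axes, zero at the start; "wrist_torque": the same for the moment, N m; "opening": opening from 0.0 (shut) to 1.0 (fully open).
Only numpy, scipy, OpenCV 4.12 (cv2) and the standard library are available. Lean on these libraries where they do the work, as an engineer would, in place of code of your own. Each camera call takes 0.05 s, during which the arm holds its last target.

## Working session

There is one attempt and no reset: what is moved stays moved. The work goes in short steps, each a Python script; the robot and the scene stay as the last script left them, time stands still between calls to the robot, and variables do not carry over. Pictures are saved under pics/ and viewed, and the job is handed in when it is done.

```bash
mkdir -p pics; python3 - <<'E'
from workcell import env
import cv2,numpy as np
s=env.read_state();print(s)
for n in ["side","top","wrist"]:
    p=env.grab_frame(n);cv2.imwrite(f"pics/a_{n}.png",p["image"])
    print(n,{k:v for k,v in p.items() if k!="image"})
    if n!="wrist" or 1:
        for t in ["cover_center","movement_center","stand","stop_face"]:
            print(t,[(np.round(d["xyz"],4).tolist(),round(d["score"],2)) for d in env.search_frame(p,t)])
E
```

```text
{'clock': 0.0, 'joint_positions': array([-5.29652606e+01,  2.20904500e+01,  3.79935765e-01, -3.02966931e-02,
       -6.84098966e+01, -1.48165915e+01]), 'qvel': array([-0.0432762 , -0.08358556, -0.00356703,  0.03078269, -0.14117722,
        0.03423572]), 'joint_torque': array([ 2.41015241e-04, -3.90663922e+01,  1.87402117e+01,  4.21970174e+00,
        1.10158237e-02, -2.02742235e-04]), 'position': array([ 0.23613217, -0.57802945,  0.22146055]), 'tool_rot': array([-8.98763922e+01,  3.58114974e-03,  2.22069741e+01]), 'force': array([ 0.04023719,  0.33122451, -0.18148474]), 'wrist_torque': array([-0.0498447 ,  0.04801192,  0.02462237]), 'opening': 1.0000074378649026}
side {'fx': 352.7330536406052, 'fy': 352.7330536406052, 'cx': 262.01926155579844, 'cy': 189.2774314769312, 'position': array([0.37794425, 0.36287142, 0.57720082]), 'orientation': array([ 3.97910048e+01, -4.54135641e-02, -1.68989116e+02]), 'shot': 1}
cover_center [([0.535, 0.1338, 0.0266], 0.61)]
movement_center [([0.566, -0.1436, 0.0205], 0.46)]
stand [([0.5167, -0.1389, 0.0092], 0.95), ([0.3192, 0.1556, 0.0079], 0.81), ([0.
[... 252 characters left out ...]
6345922,  0.8766509 ]), 'orientation': array([ 10.48030327,   0.6455144 , -88.54268742]), 'shot': 2}
cover_center [([0.5453, 0.1441, 0.0241], 0.81)]
movement_center [([0.5601, -0.1559, 0.0176], 0.6)]
stand [([0.3225, 0.152, 0.0097], 0.98), ([0.4091, -0.3573, 0.0088], 0.95), ([0.5189, -0.1448, 0.0115], 0.62)]
stop_face [([0.2729, 0.1401, 0.0247], 0.58)]
wrist {'fx': 341.65366783149886, 'fy': 341.65366783149886, 'cx': 251.75670984773834, 'cy': 190.85168217176096, 'position': array([ 0.17699367, -0.60347687,  0.38549459]), 'orientation': array([-1.39484121e+01,  1.40153258e-02,  1.12233252e+02]), 'shot': 3}
cover_center []
movement_center []
stand [([0.3433, -0.4144, 0.005], 0.72)]
stop_face []
```

View pics/a_top.png

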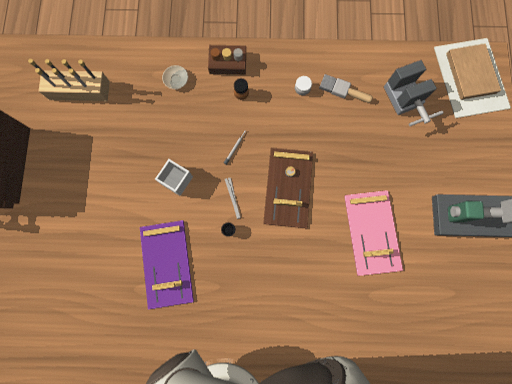

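View pics/a_side.png

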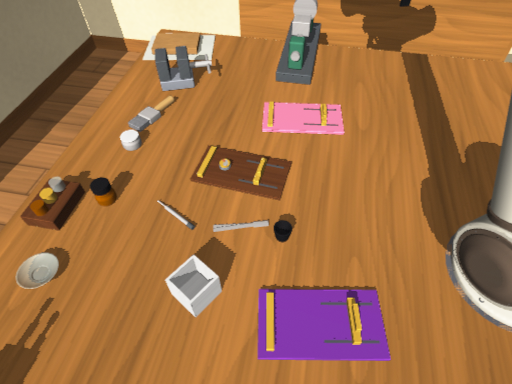

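```bash
cat > h.py <<'E'
from workcell import env
import cv2,numpy as np,json,pickle
from scipy.spatial.transform import Rotation as R
def rot(rpy): return R.from_euler('xyz',rpy,degrees=True).as_matrix()
def rpy(M): return R.from_matrix(M).as_euler('xyz',degrees=True)
def proj(p,X):
    X=np.atleast_2d(X); c=(X-p["position"])@rot(p["orientation"])
    return np.c_[p["cx"]+p["fx"]*c[:,0]/-c[:,2], p["cy"]-p["fy"]*c[:,1]/-c[:,2]]
def plane(p,uv,z):
    uv=np.atleast_2d(uv).astype(float)
    d=np.c_[(uv[:,0]-p["cx"])/p["fx"],-(uv[:,1]-p["cy"])/p["fy"],-np.ones(len(uv))]@rot(p["orientation"]).T
    return p["position"]+d*((z-p["position"][2])/d[:,2])[:,None]
def toolR(hyaw,tilt,flip=False):
    # approach y_tool: horizontal dir hyaw, tilt deg from vertical; jaw axis z_tool horizontal
    a=np.radians(hyaw);t=np.radians(tilt);h=np.array([np.cos(a),np.sin(a),0])
    y=np.sin(t)*h+np.array([0,0,-np.cos(t)]); z=np.array([-np.sin(a),np.cos(a),0])
    if flip:z=-z
    return np.c_[np.cross(y,z),y,z]
E
python3 - <<'E'
from h import *
out=[]
for i,(pos) in enumerate([(0.5,0.10,0.25),(0.47,-0.02,0.25),(0.47,-0.15,0.22)]):
    env.goto(pos,[-90,0,0]); env.dwell(0.2)
    p=env.grab_frame("wrist");cv2.imwrite(f"pics/b{i}.png",p["image"])
    m={}
    for t in ["cover_center","movement_center","stand","stop_face"]:
        print(i,t,[(np.round(d["xyz"],4).tolist(),round(d["score"],2)) for d in env.search_frame(p,t)])
        m[t]=env.trace(p,t)
    p["m"]=m; out.append(p)
    print(env.read_state()["clock"],p["position"],p["orientation"])
pickle.dump(out,open("b.pkl","wb"))
E
```

```text
0 cover_center [([0.543, 0.1436, 0.0249], 0.69)]
0 movement_center [([0.5541, -0.1522, 0.0142], 0.59)]
0 stand [([0.3693, 0.1585, 0.0101], 0.83), ([0.4804, -0.1366, 0.022], 0.69), ([0.4892, -0.136, 0.0075], 0.61)]
0 stop_face [([0.4832, -0.1382, 0.0245], 0.6)]
3.975 [0.43590954 0.09944668 0.41293734] [-1.39489204e+01  2.19686327e-02  8.99680040e+01]
1 cover_center [([0.5301, 0.1517, 0.0261], 0.82)]
1 movement_center []
1 stand [([0.3539, 0.1557, 0.0119], 0.97), ([0.4716, -0.3057, 0.0053], 0.82), ([0.4887, -0.1421, 0.009], 0.56)]
1 stop_face [([0.4818, -0.1456, 0.0205], 0.58)]
5.1833 [ 0.40615749 -0.01952249  0.41292063] [-1.39545620e+01  1.56699998e-02  9.00873398e+01]
2 cover_center [([0.5085, 0.1254, 0.0187], 0.8)]
2 movement_center [([0.548, -0.1546, 0.0121], 0.39)]
2 stand [([0.4929, -0.1449, 0.0069], 0.87), ([0.3621, 0.1116, 0.0108], 0.79), ([0.413, -0.3563, 0.0067], 0.63)]
2 stop_face [([0.3666, -0.3577, 0.0221], 0.75), ([0.4928, -0.1481, 0.01], 0.21)]
6.425 [ 0.40600296 -0.14949736  0.38337473] [-1.40138023e+01  1.57809606e-02  9.01043205e+01]
```

```bash
python3 - <<'E'
from h import *
out=pickle.load(open("b.pkl","rb"))
a=np.hstack([cv2.resize(out[0]["image"][60:260,100:400],(600,400),interpolation=cv2.INTER_CUBIC)])
cv2.imwrite("pics/c0.png",cv2.resize(out[0]["image"],(800,600),interpolation=cv2.INTER_CUBIC))
cv2.imwrite("pics/c2.png",cv2.resize(out[2]["image"],(800,600),interpolation=cv2.INTER_CUBIC))
E
```

```text
(no output)
```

View pics/c0.png

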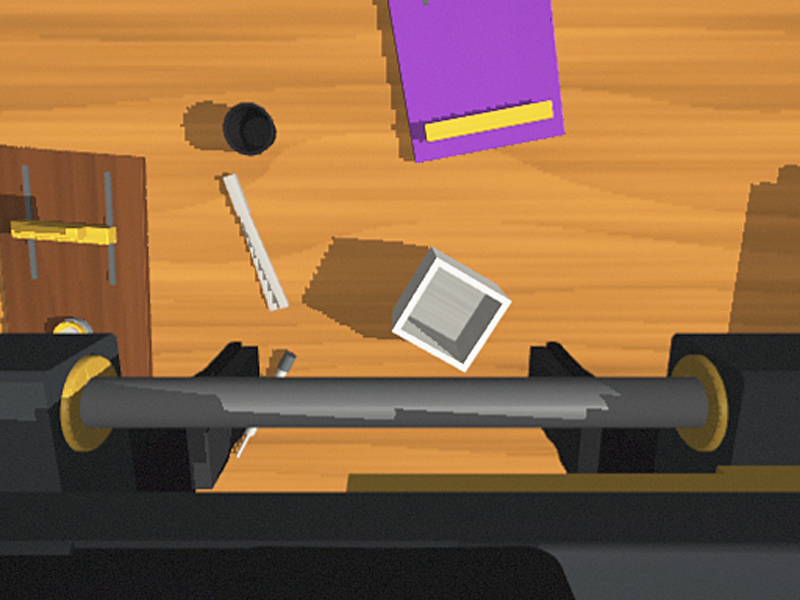

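View pics/c2.png

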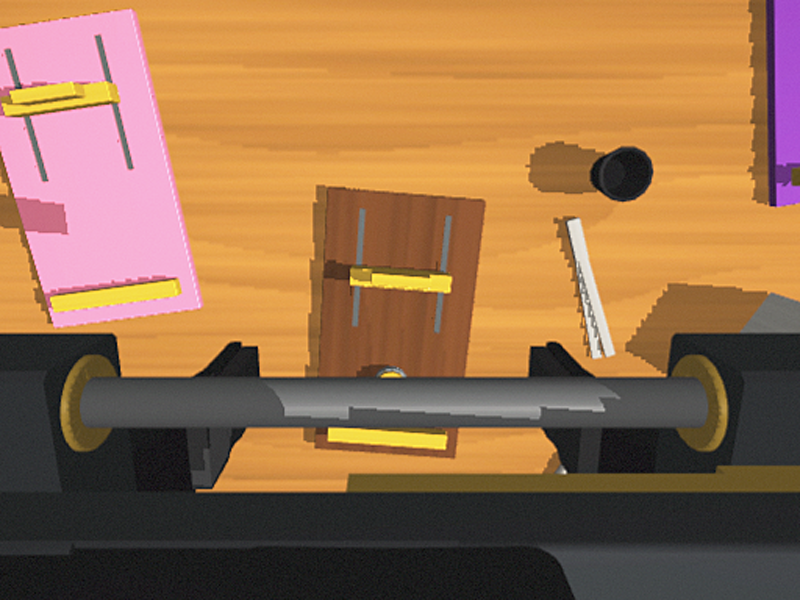

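```bash
python3 - <<'E'
from h import *
out=[]
for i,(pos) in enumerate([(0.59,-0.12,0.25),(0.59,0.09,0.25)]):
    env.goto(pos,[-90,0,0]); env.dwell(0.2)
    p=env.grab_frame("wrist");cv2.imwrite(f"pics/d{i}.png",cv2.resize(p["image"],(800,600),interpolation=cv2.INTER_CUBIC))
    out.append(p)
    ts=["movement_center","stand","stop_face"] if i==0 else ["cover_center"]
    for t in ts:
        print(i,t,[(np.round(d["xyz"],4).tolist(),round(d["score"],2)) for d in env.search_frame(p,t)])
for n in("top","side"): out.append(env.grab_frame(n))
print(env.read_state()["clock"])
pickle.dump(out,open("d.pkl","wb"))
def crop(p,x,y,w,h,n,s): cv2.imwrite(n,cv2.resize(p["image"][y:y+h,x:x+w],None,fx=s,fy=s,interpolation=cv2.INTER_CUBIC))
crop(out[2],140,135,190,110,"pics/d_top.png",4)
crop(out[3],140,130,200,150,"pics/d_side.png",4)
E
```

```text
0 movement_center [([0.5584, -0.1494, 0.0154], 0.57)]
0 stand [([0.4196, 0.1316, 0.0099], 0.67), ([0.4686, -0.349, 0.0072], 0.65), ([0.51, -0.1452, 0.0093], 0.58)]
0 stop_face [([0.4847, -0.1429, 0.0235], 0.89), ([0.5384, 0.1278, 0.027], 0.29), ([0.5576, -0.1516, 0.0178], 0.24)]
1 cover_center [([0.5361, 0.1447, 0.0061], 0.64)]
8.65
```

View pics/d0.png

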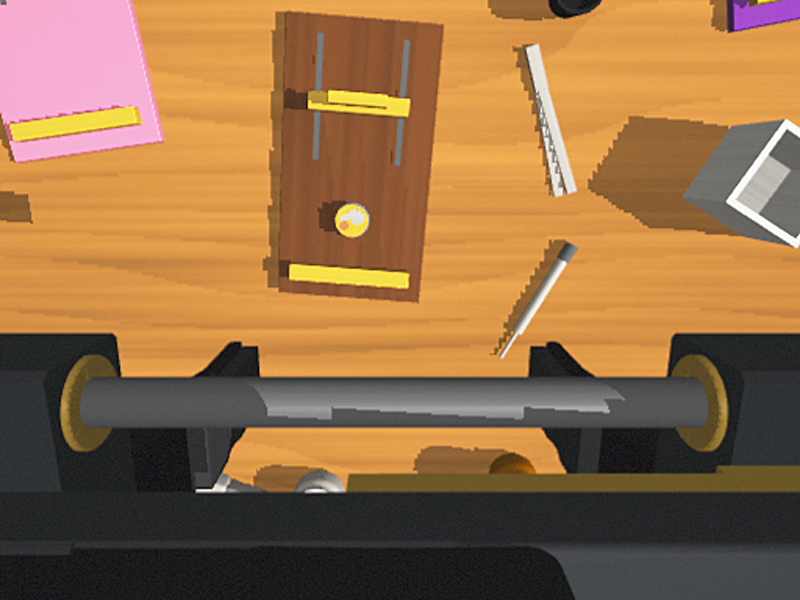

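View pics/d1.png

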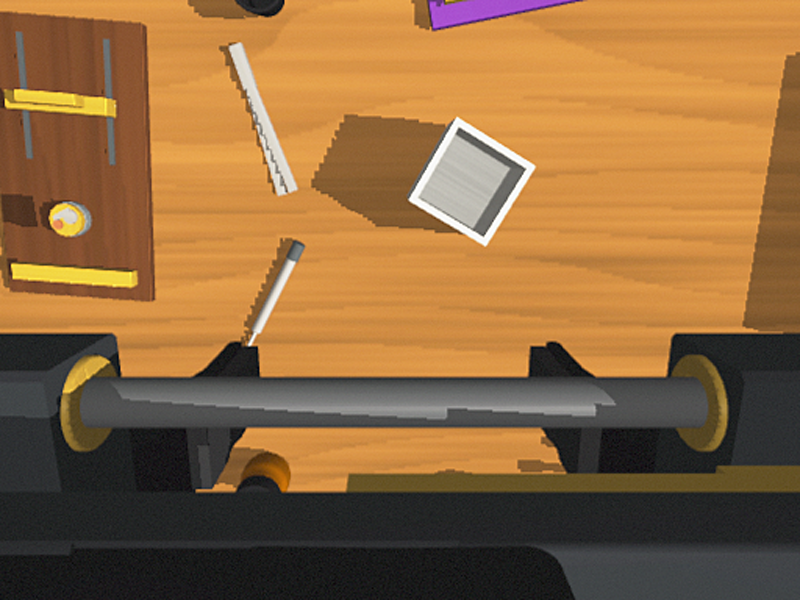

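View pics/d_top.png

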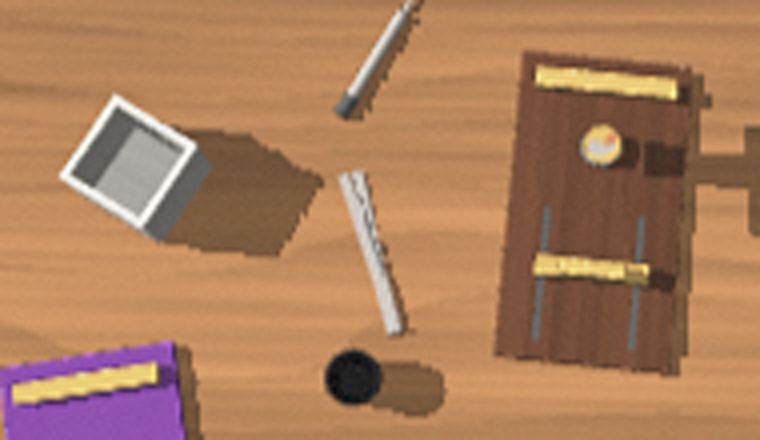

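View pics/d_side.png

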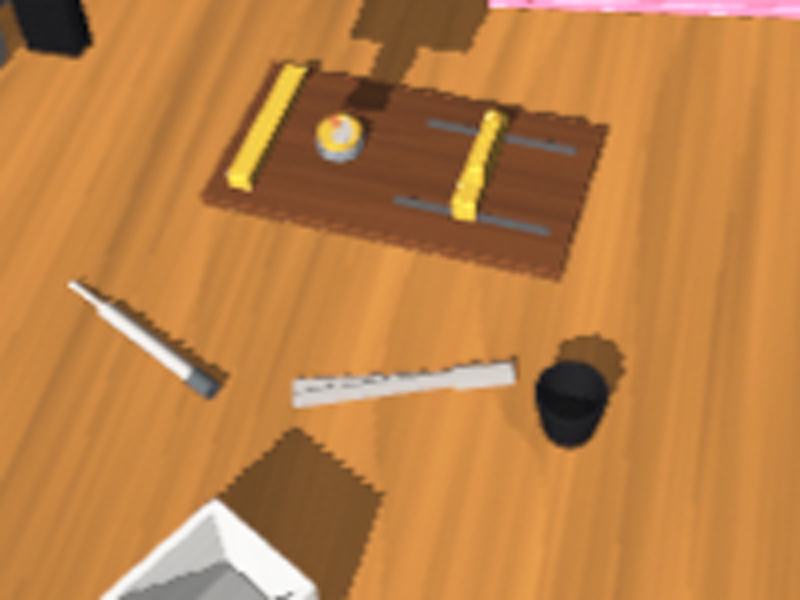

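```bash
cat > fit.py <<'E'
from h import *
from scipy.optimize import least_squares
o=pickle.load(open("d.pkl","rb")); b=pickle.load(open("b.pkl","rb"))
s=lambda L,k,ox=0,oy=0:(np.array(L,float)+.5)/k-.5+[ox,oy]
def fit(model,obs,x0,n):
    f=lambda q:np.concatenate([((proj(p,model(q)[idx])-uv)).ravel() for p,idx,uv in obs])
    r=least_squares(f,x0,loss='soft_l1'); 
    print(n,np.round(r.x,4),"yawdeg",np.degrees(r.x[2]).round(2)); 
    for p,idx,uv in obs: print("  ",np.round(proj(p,model(r.x)[idx])-uv,1).tolist())
    return r.x
def quad(L,W):
    B=np.array([[-L,W],[-L,-W],[L,-W],[L,W]])/2
    def m(q):
        c,si=np.cos(q[2]),np.sin(q[2]); P=B@np.array([[c,si],[-si,c]])
        return np.c_[P+q[:2],np.full(4,q[3])]
    return m
k=1.5625
if __name__=="__main__":
    I=[0,1,2,3]
    # stand corners: (-x,+y),(-x,-y),(+x,-y),(+x,+y)
    # wrist: image up=-x , right=+y
    st=fit(quad(.2,.11),[(o[0],[1,0,3,2],s([(285,11),(443,24),(418,302),(278,291)],k)),
        (o[1],[0,3],s([(147,24),(154,300)],k)),
        (o[2],[3,2,0],s([(525,52),(691,68),(495,354)],4,140,135)),
        (o[3],[2,1,3],s([(281,62),(608,125),(205,195)],4,140,130))],[.51,-.145,0,.008],"stand")
    cv=fit(quad(.06,.06),[(o[1],I,s([(457,118),(409,198),(487,245),(535,166)],k)),
        (b[0],I,s([(433,250),(393,332),(465,371),(511,300)],k)),
        (o[2],[2,3,0,1],s([(115,93),(60,177),(143,230),(197,148)],4,140,135))],[.54,.14,.5,.056],"cover")
    mv=fit(lambda q:np.array([q[[0,1,3]]]),[(o[0],[0],s([(351,219)],k)),(o[1],[0],s([(69,218)],k)),(o[2],[0],s([(602,145)],4,140,135)),
        (o[3],[0],s([(341,130)],4,140,130))],[.558,-.15,0,.02],"mov")
    c,si=np.cos(st[2]),np.sin(st[2]); Rm=np.array([[c,si],[-si,c]])
    print("mov in stand",Rm@(mv[:2]-st[:2]))
    # stop: bar top front-edge ends in d0 (z=.023): front face y=+-35
    for uv in [(308,110),(409,117)]: print("stopfront",Rm@(plane(o[0],s([uv],k),.018)[0,:2]-st[:2]))
    for uv in [(290,283),(408,290),(290,265),(408,271)]: print("ledge",Rm@(plane(o[0],s([uv],k),.018)[0,:2]-st[:2]))
E
python3 fit.py
```

```text
stand [ 0.5243 -0.1486 -0.0792  0.0051] yawdeg -4.54
   [[0.6, -0.2], [0.3, 0.3], [-0.2, -0.6], [0.1, -0.4]]
   [[-1.9, -0.6], [-0.7, 0.1]]
   [[0.1, -0.4], [0.8, -0.3], [0.1, 0.2]]
   [[-2.3, 0.6], [-0.9, 1.3], [-1.8, 1.2]]
cover [0.5367 0.1394 1.0477 0.0554] yawdeg 60.03
   [[-0.3, -0.8], [0.0, 1.1], [-0.6, -0.1], [0.2, -0.5]]
   [[2.4, 4.4], [-0.3, -1.1], [0.2, -0.3], [0.1, -0.1]]
   [[0.3, 0.3], [0.3, -0.3], [0.1, -0.9], [0.3, -1.1]]
mov [ 0.5627 -0.1517 -0.0044  0.0169] yawdeg -0.25
   [[0.3, -0.1]]
   [[-0.6, -0.1]]
   [[0.4, -0.0]]
   [[-0.8, 1.4]]
mov in stand [ 0.03856723 -0.0001267 ]
stopfront [-0.03482505 -0.03498544]
stopfront [-0.03576668  0.03602009]
ledge [ 0.09034699 -0.04355976]
ledge [0.08870812 0.04598143]
ledge [ 0.07651016 -0.04400654]
ledge [0.07407763 0.04472762]
```

```bash
cat >> h.py <<'E'
def tcp(g,M): return np.asarray(g)+0.019*M[:,1]   # grasp point -> TCP
def ik(g,h,t,fl):
    M=toolR(h,t,fl); return env.inverse_kinematics(tcp(g,M),rpy(M))
E
python3 - <<'E'
from h import *
def sh(n,g,h,t=45):
    for fl in(False,True):
        q=ik(g,h,t,fl); print(n,h,t,fl,None if q is None else np.round(q,0).astype(int).tolist())
for h in(60,150,-30,-120): sh("pick",(.5367,.1394,.03),h)
for h in(90,-90,60,-120,120,-60,30,-150): sh("lay",(.54,.13,.03),h)
sh("fin",(.566,-.152,.04),-4.5)
E
```

```text
pick 60 45 False [1, 29, -20, -73, -39, 28]
pick 60 45 True [1, 29, -20, -73, -39, -152]
pick 150 45 False [14, 47, 10, -30, -89, 56]
pick 150 45 True [14, 47, 10, -30, -89, -124]
pick -30 45 False None
pick -30 45 True None
pick -120 45 False [39, 47, -7, 15, -80, 103]
pick -120 45 True [39, 47, -7, 15, -80, -77]
lay 90 45 False [2, 35, -9, -55, -59, 34]
lay 90 45 True [2, 35, -9, -55, -59, -146]
lay -90 45 False [44, 41, -26, 35, -62, 109]
lay -90 45 True [44, 41, -26, 35, -62, -71]
lay 60 45 False [0, 30, -20, -73, -40, 28]
lay 60 45 True [0, 30, -20, -73, -40, -152]
lay -120 45 False [38, 47, -7, 16, -79, 103]
lay -120 45 True [38, 47, -7, 16, -79, -77]
lay 120 45 False [7, 42, 2, -42, -77, 43]
lay 120 45 True [7, 42, 2, -42, -77, -137]
lay -60 45 False [40, 34, -47, 71, -47, 102]
lay -60 45 True [40, 34, -47, 71, -47, -78]
lay 30 45 False [-1, 26, -29, -104, -22, 38]
lay 30 45 True [-1, 26, -29, -104, -22, -142]
lay -150 45 False [30, 50, 6, 0, -91, 90]
lay -150 45 True [30, 50, 6, 0, -91, -90]
fin -4.5 45 False [-27, 26, -26, -106, -16, 32]
fin -4.5 45 True [-27, 26, -26, -106, -16, -148]
```

```bash
python3 - <<'E'
from h import *
g=np.array([.5367,.1394,.030])
for h in(150,-120,60):
    for d in (0,.08,.14):
        M=toolR(h,45,True);q=ik(g-d*M[:,1],h,45,True);print(h,d,None if q is None else np.round(q).tolist())
gl=np.array([.53,.13,.030])
for h in(90,-90):
    for d in (0,.14):
        for fl in(0,1):
            M=toolR(h,45,fl);q=ik(gl-d*M[:,1],h,45,fl);print("lay",h,d,fl,None if q is None else np.round(q).tolist())
gf=np.array([.566,-.152,.036])
for t in (45,35):
  for h in(-4.5,175.5):
    for d,up in ((0,0),(.1,0),(0,.1)):
        M=toolR(h,t,False);q=ik(gf-d*M[:,1]+[0,0,up],h,t,False);print("fin",t,h,d,up,None if q is None else np.round(q).tolist())
E
```

```text
150 0 [14.0, 47.0, 10.0, -30.0, -89.0, -124.0]
150 0.08 [11.0, 46.0, 19.0, -28.0, -98.0, -126.0]
150 0.14 [9.0, 47.0, 27.0, -28.0, -106.0, -128.0]
-120 0 [39.0, 47.0, -7.0, 15.0, -80.0, -77.0]
-120 0.08 [40.0, 46.0, 3.0, 14.0, -90.0, -76.0]
-120 0.14 [42.0, 47.0, 12.0, 13.0, -98.0, -75.0]
60 0 [1.0, 29.0, -20.0, -73.0, -39.0, -152.0]
60 0.08 [-3.0, 21.0, -22.0, -65.0, -44.0, -158.0]
60 0.14 [-6.0, 16.0, -23.0, -60.0, -48.0, -163.0]
lay 90 0 0 [2.0, 35.0, -10.0, -56.0, -59.0, 34.0]
lay 90 0 1 [2.0, 35.0, -10.0, -56.0, -59.0, -146.0]
lay 90 0.14 0 [-7.0, 27.0, -6.0, -48.0, -72.0, 29.0]
lay 90 0.14 1 [-7.0, 27.0, -6.0, -48.0, -72.0, -151.0]
lay -90 0 0 [44.0, 41.0, -27.0, 35.0, -62.0, 108.0]
lay -90 0 1 [44.0, 41.0, -27.0, 35.0, -62.0, -72.0]
lay -90 0.14 0 [51.0, 37.0, -13.0, 27.0, -79.0, 114.0]
lay -90 0.14 1 [51.0, 37.0, -13.0, 27.0, -79.0, -66.0]
fin 45 -4.5 0 0 [-28.0, 26.0, -26.0, -108.0, -17.0, 35.0]
fin 45 -4.5 0.1 0 [-17.0, 12.0, -31.0, -76.0, -9.0, -5.0]
fin 45 -4.5 0 0.1 None
fin 45 175.5 0 0 [-1.0, 52.0, 13.0, -3.0, -96.0, 87.0]
fin 45 175.5 0.1 0 [-1.0, 54.0, 30.0, -3.0, -111.0, 87.0]
fin 45 175.5 0 0.1 [-1.0, 46.0, 17.0, -3.0, -106.0, 86.0]
fin 35 -4.5 0 0 None
fin 35 -4.5 0.1 0 None
fin 35 -4.5 0 0.1 None
fin 35 175.5 0 0 [-0.0, 47.0, 7.0, -2.0, -85.0, 87.0]
fin 35 175.5 0.1 0 [-1.0, 47.0, 21.0, -2.0, -99.0, 87.0]
fin 35 175.5 0 0.1 [-0.0, 41.0, 11.0, -2.0, -95.0, 86.0]
```

```bash
python3 - <<'E'
from h import *
g=np.array([.5367,.1394,.030]);h=150
M=toolR(h,45,True);e=rpy(M)
env.goto(tcp(g-.14*M[:,1],M),e)
env.move_straight(tcp(g-.08*M[:,1],M),rate=.2)
p=env.grab_frame("wrist");cv2.imwrite("pics/e0.png",p["image"])
r=env.move_straight(tcp(g,M),rate=.12,force_limit=8)
s=env.read_state();print(r,s["position"],tcp(g,M),s["force"],s["clock"])
E
```

```text
False [0.52607948 0.14585585 0.01703722] [0.52506492 0.14611751 0.01656497] [ 1.08173392 -0.23876353  0.56840096] 10.6083
```

View pics/e0.png

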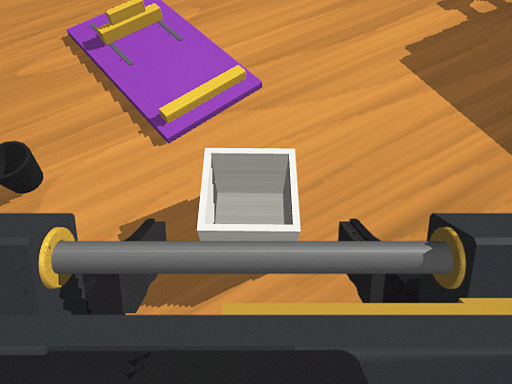

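The cover sits squarely between the jaws (columns 200–300, aligned with the gripper). I'll close, lift, roll and lay it down.

```bash
python3 - <<'E'
from h import *
g=np.array([.5367,.1394,.030])
env.gripper_to(0.0,25); s=env.read_state();print("open mm",s["opening"]*87,s["force"])
M=toolR(150,45,True)
env.move_straight(tcp(g+[0,0,.09],M),rate=.15)
q=np.array(env.read_state()["joint_positions"]);q[5]+=180;env.set_joints(q)
print(env.read_state()["tool_rot"],rpy(toolR(150,45,False)))
M=toolR(90,45,False);gl=np.array([.53,.13,.11])
env.goto(tcp(gl,M),rpy(M)); env.dwell(.2)
p=env.grab_frame("side");cv2.imwrite("pics/f_side.png",p["image"])
p=env.grab_frame("wrist");cv2.imwrite("pics/f_wrist.png",p["image"])
s=env.read_state();print(s["opening"]*87,s["clock"],s["position"],tcp(gl,M))
E
```

```text
open mm 60.02471336984186 [-0.27503276 -0.22114834  0.75063563]
[-89.9198154  -45.07729718 149.91396385] [-90. -45. 150.]
59.87910119556774 15.5083 [0.53038992 0.14415959 0.0960695 ] [0.53       0.14343503 0.09656497]
```

View pics/f_side.png

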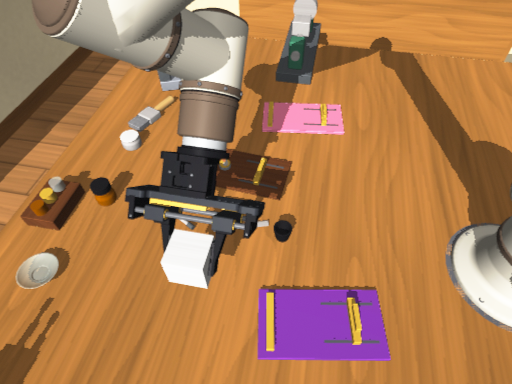

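The side view shows the cover held at about (190,260). Its closed end faces the camera and its mouth points to −y, as planned. Now lowering.

```bash
python3 - <<'E'
from h import *
M=toolR(90,45,False);gl=np.array([.53,.13,.0])
env.move_straight(tcp(gl+[0,0,.042],M),rate=.15); env.dwell(.1)
r=env.move_straight(tcp(gl+[0,0,.022],M),rate=.02,force_limit=3)
s=env.read_state();g=s["position"]-.019*rot(s["tool_rot"])[:,1];print(r,g,s["force"])
env.gripper_to(1.0); env.dwell(.2)
M=rot(s["tool_rot"])
env.move_straight(s["position"]-.09*M[:,1],rate=.15)
p=env.grab_frame("wrist");cv2.imwrite("pics/g_w.png",cv2.resize(p["image"],(800,600)))
out=[p]
p=env.grab_frame("side");cv2.imwrite("pics/g_s.png",cv2.resize(p["image"],(800,600)))
out.append(p);pickle.dump(out,open("g.pkl","wb"))
print(env.read_state()["clock"])
E
```

```text
True [0.52997551 0.13002247 0.03115228] [-0.12287381  0.31289737  3.92402956]
18.6583
```

View pics/g_w.png

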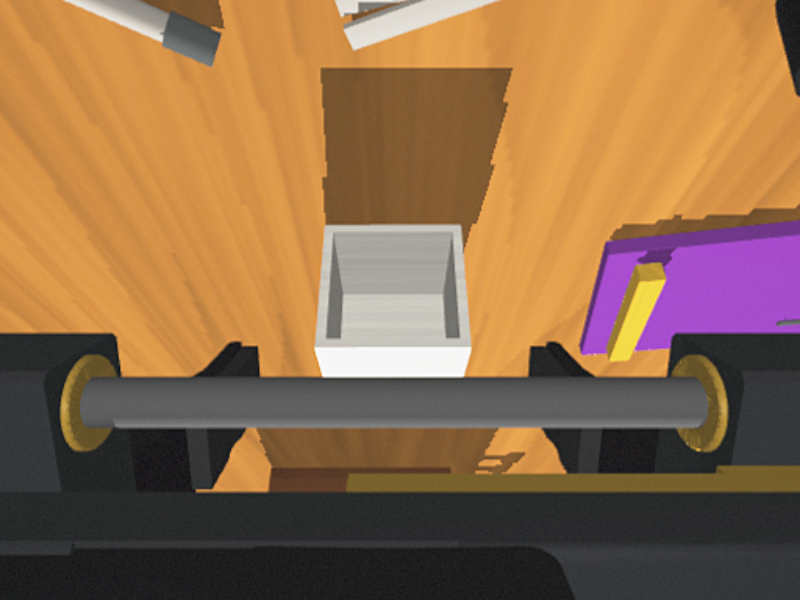

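View pics/g_s.png

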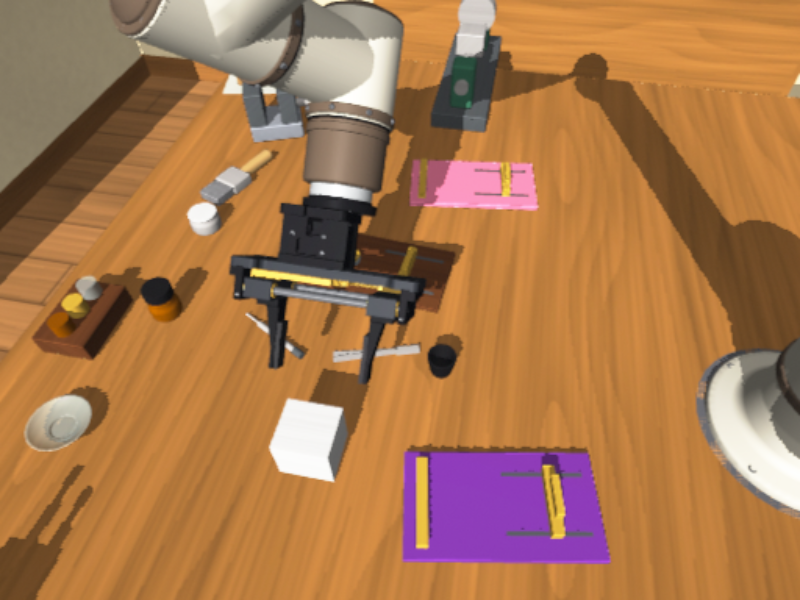

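```bash
python3 - <<'E'
from h import *
o=pickle.load(open("g.pkl","rb"));k=1.5625
f=lambda L:(np.array(L,float)+.5)/k-.5
print(plane(o[0],f([(316,346),(470,346)]),.06)); print(plane(o[0],f([(325,225),(463,225)]),.0))
# side: closed end bottom corners / top corners: (285,400)mouth-top-left..
print(plane(o[1],f([(286,399),(347,407),(330,480),(270,445)]),.0)); print(plane(o[1],f([(286,399),(347,407),(323,446),(272,437)]),.06))
E
```

```text
[[0.56055822 0.10400984 0.06      ]
 [0.50135728 0.10428688 0.06      ]]
[[0.5610605  0.10505754 0.        ]
 [0.49978992 0.10523189 0.        ]]
[[0.58228054 0.07394927 0.        ]
 [0.50892811 0.07035582 0.        ]
 [0.50395084 0.15777661 0.        ]
 [0.58061799 0.13233079 0.        ]]
[[0.5610398  0.10398272 0.06      ]
 [0.49531234 0.1007628  0.06      ]
 [0.50740445 0.14720682 0.06      ]
 [0.56056991 0.14777912 0.06      ]]
```

```bash
python3 - <<'E'
from h import *
s=env.read_state();env.move_straight(s["position"]+[0,0,.10],rate=.25)
M=toolR(-90,45,True);g=np.array([.5305,.1325,.031])
print(env.inverse_kinematics(tcp(g-.12*M[:,1]+[0,0,.06],M),rpy(M)))
env.goto(tcp(g-.12*M[:,1]+[0,0,.06],M),rpy(M))
env.move_straight(tcp(g-.10*M[:,1],M),rate=.2); env.dwell(.1)
p=env.grab_frame("wrist");cv2.imwrite("pics/i.png",cv2.resize(p["image"],(800,600)))
print(env.read_state()["clock"])
E
```

```text
[ 50.560162    33.8748042  -11.68111099  26.9111259  -82.96669022
 -63.37205211]
21.2
```

View pics/i.png

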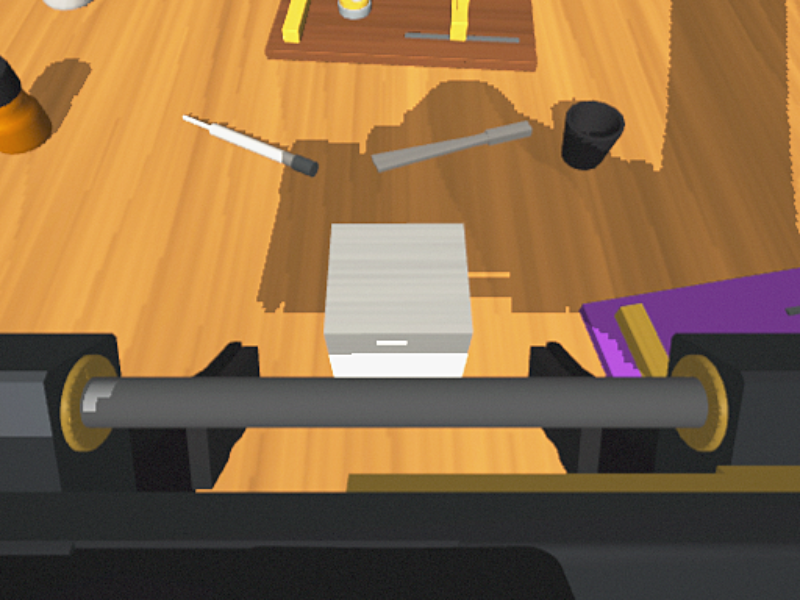

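```bash
python3 - <<'E'
from h import *
M=toolR(-90,45,True);g=np.array([.5305,.1325,.031])
r=env.move_straight(tcp(g,M),rate=.12,force_limit=8);s=env.read_state();print(r,s["force"])
env.gripper_to(0.0,25); s=env.read_state();print("open",s["opening"]*87)
env.move_straight(tcp(g+[0,0,.13],M),rate=.2)
q=np.array(env.read_state()["joint_positions"]);print(q[5]);q[5]+=180;env.set_joints(q)
th=-4.54;M=toolR(175.46,45,False);c,si=np.cos(np.radians(th)),np.sin(np.radians(th))
gf=np.array([.5243,-.1486,0])+np.array([c*.042,si*.042,.15]);print(gf)
env.goto(tcp(gf,M),rpy(M));env.dwell(.3)
out=[]
for n in("side","top","wrist"):
    p=env.grab_frame(n);cv2.imwrite(f"pics/j_{n}.png",cv2.resize(p["image"],(800,600)));out.append(p)
pickle.dump(out,open("j.pkl","wb"))
s=env.read_state();print(s["clock"],s["position"]-tcp(gf,M),s["tool_rot"],rpy(M))
E
```

```text
False [-0.03461289 -0.35268389 -0.32042982]
open 60.17857388935246
-63.30313920877522
[ 0.56616822 -0.15192451  0.15      ]
27.775 [0.00011449 0.00076191 0.00018192] [-89.99947113 -44.98964853 175.54209377] [-90.   -45.   175.46]
```

View pics/j_side.png

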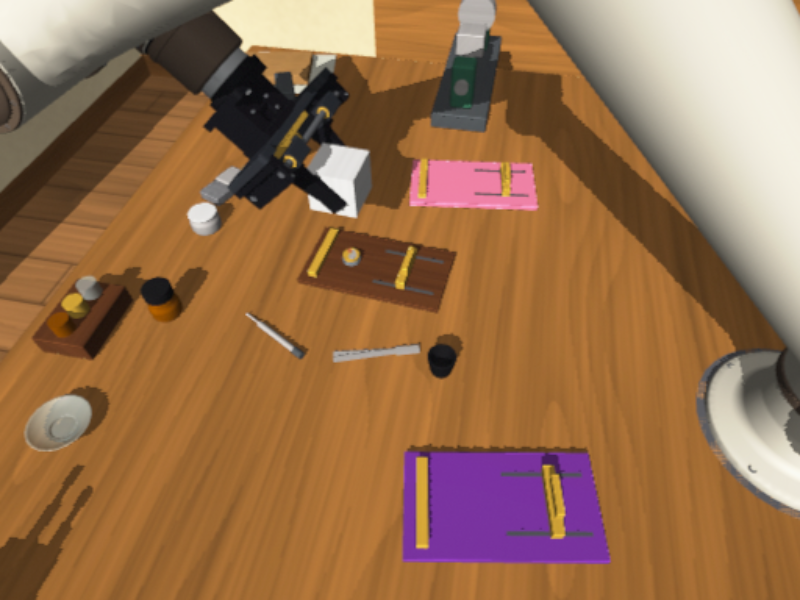

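View pics/j_wrist.png

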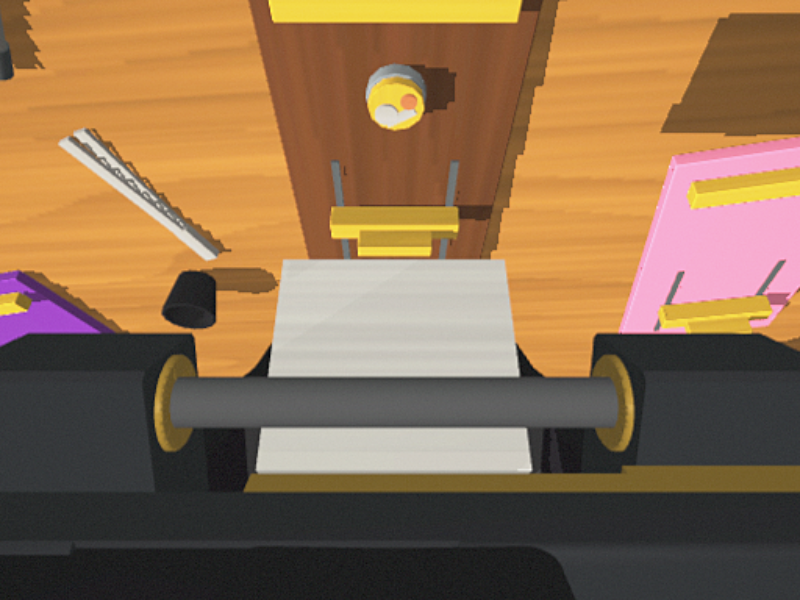

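```bash
python3 - <<'E'
from h import *
o=pickle.load(open("j.pkl","rb"));k=1.5625;p=o[2]
f=lambda L:(np.array(L,float)+.5)/k-.5
th=np.radians(-4.54);c,s=np.cos(th),np.sin(th);Rm=np.array([[c,s],[-s,c]])
S=lambda uv,z:np.round((Rm@(plane(p,f([uv]),z)[0,:2]-[.5243,-.1486])),4)
print("ledge top edge",S((271,11),.018),S((522,12),.018),"bottom",S((271,23),.008),S((520,23),.008))
print("mov top",S((397,103),.021)); print("stop tab back top",S((358,232),.035),S((433,234),.035),"front bar",S((331,208),.023),S((458,209),.023))
print("cover edge",S((283,260),.178),S((506,260),.178),"far",S((256,472),.178),S((532,472),.178))
cv2.imwrite("pics/k.png",cv2.resize(p["image"][0:110,130:380],None,fx=3.2,fy=3.2,interpolation=cv2.INTER_CUBIC))
E
```

```text
ledge top edge [0.0794 0.0451] [ 0.0792 -0.0454] bottom [0.0687 0.0484] [ 0.0689 -0.048 ]
mov top [ 0.0419 -0.0005]
stop tab back top [-0.0268  0.0191] [-0.0284 -0.0196] front bar [-0.0221  0.0332] [-0.0228 -0.0327]
cover edge [0.151  0.0112] [ 0.151  -0.0091] far [0.0699 0.0314] [ 0.0699 -0.0296]
```

View pics/k.png

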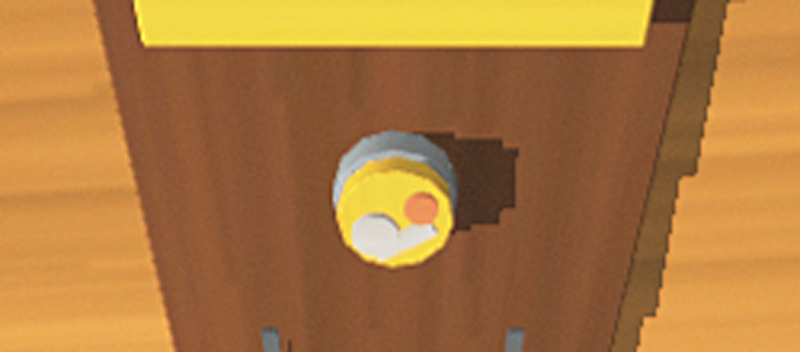

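```bash
python3 - <<'E'
from h import *
o=pickle.load(open("j.pkl","rb"));k=1.5625;p=o[2]
f=lambda L:(np.array(L,float)+.5)/k-.5
th=np.radians(-4.54);c,s=np.cos(th),np.sin(th);Rm=np.array([[c,s],[-s,c]])
S=lambda uv,z:np.round((Rm@(plane(p,f([uv]),z)[0,:2]-[.5243,-.1486])),4)
print(p["position"],p["orientation"])
for z in(.120,.122,.124):print("mouth edge",S((283,260),z),S((506,260),z))
print("top edge",S((256,472),.178),S((532,472),.178))
# crop k px -> full: /3.2+[130,0]
g=lambda u,v:((u/3.2+130+.5)*k-.5,(v/3.2+.5)*k-.5)
print("ledge stop-side top edge? ",S(g(143,46),.018),S(g(645,46),.018)," as base z.008",S(g(143,46),.008),S(g(645,46),.008))
for z in(.020,.021,.022):print("mov",S(g(397,212),z))
print("mov base top pt",S(g(395,131),.008))
E
```

```text
[ 0.71456364 -0.16247008  0.20605821] [-5.89246611e+01 -1.78945354e-02 -9.44160840e+01]
mouth edge [0.0687 0.0318] [ 0.0688 -0.0304]
mouth edge [0.0715 0.0311] [ 0.0717 -0.0297]
mouth edge [0.0744 0.0304] [ 0.0745 -0.0289]
top edge [0.0699 0.0314] [ 0.0699 -0.0296]
ledge stop-side top edge?  [0.075  0.0452] [ 0.0751 -0.0449]  as base z.008 [0.0688 0.0475] [ 0.069  -0.0474]
mov [ 0.0407 -0.0007]
mov [ 0.0415 -0.0007]
mov [ 0.0423 -0.0006]
mov base top pt [ 0.0509 -0.0002]
```

```bash
python3 - <<'E'
from h import *
M=toolR(175.46,45,False);gf=np.array([.56617,-.15192,0])
env.move_straight(tcp(gf+[0,0,.046],M),rate=.08); env.dwell(.2)
p=env.grab_frame("wrist");cv2.imwrite("pics/l0.png",p["image"])
r=env.move_straight(tcp(gf+[0,0,.028],M),rate=.02,force_limit=3)
s=env.read_state();g=s["position"]-.019*rot(s["tool_rot"])[:,1];print(r,g,s["force"],s["clock"])
for n in("side","top","wrist"):
    p=env.grab_frame(n);cv2.imwrite(f"pics/l_{n}.png",cv2.resize(p["image"],(800,600)))
E
```

```text
True [ 0.56607984 -0.15190357  0.03688018] [1.61902805 0.8176016  4.06177706] 30.025
```

View pics/l_side.png

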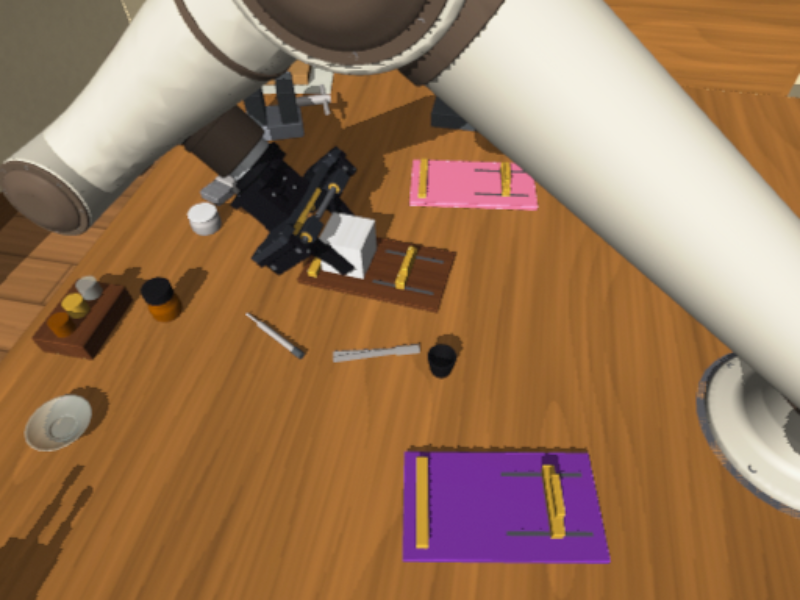

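View pics/l_wrist.png

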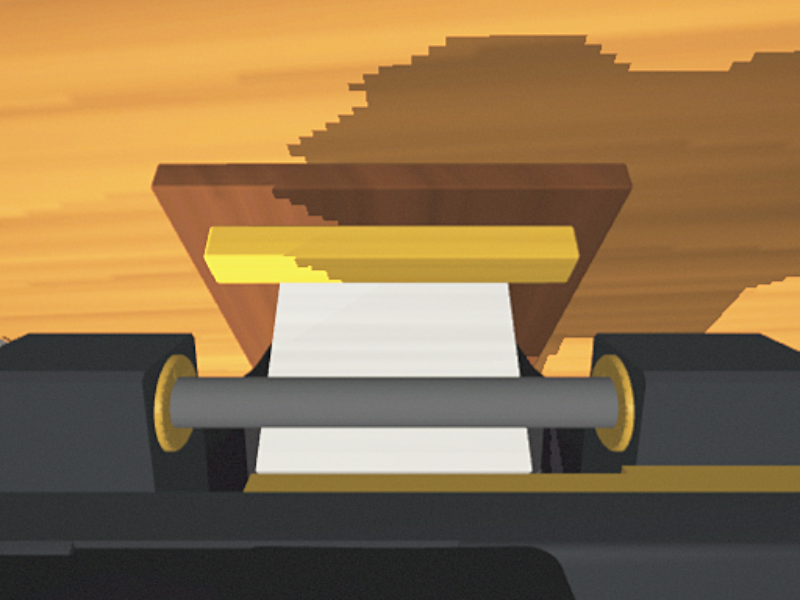

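```bash
python3 - <<'E'
from h import *
s=env.read_state();M=rot(s["tool_rot"])
env.gripper_to(1.0);env.dwell(.3)
env.move_straight(s["position"]-.11*M[:,1],rate=.15)
s=env.read_state();env.move_straight(s["position"]+[-.05,0,.10],rate=.25)
out=[]
for n in("side","top","wrist"):
    p=env.grab_frame(n);cv2.imwrite(f"pics/m_{n}.png",cv2.resize(p["image"],(800,600)));out.append(p)
pickle.dump(out,open("m.pkl","wb"))
print(env.read_state()["clock"],env.read_state()["position"])
S=np.array([.5243,-.1486]);th=np.radians(-4.54);ex=np.array([np.cos(th),np.sin(th)])
for h in(-4.54,175.46):
    for x,z in((-.075,.12),(-.075,.022),(-.006,.022)):
        M=toolR(h,0,False);print(h,env.inverse_kinematics(np.r_[S+ex*x,z],rpy(M)))
E
```

```text
32.8917 [ 0.57921285 -0.15659869  0.1986164 ]
-4.54 [ 2.19807707e+00  1.34552022e+01 -2.87816578e+01 -2.54444375e-14
 -4.77631400e+01 -9.67380771e+01]
-4.54 [ 2.19807707e+00  2.23840194e+01 -3.47966979e+01 -2.54444375e-14
 -3.28192827e+01 -9.67380771e+01]
-4.54 [ 1.29485664e+00  2.71837122e+01 -2.53176833e+01 -2.54444375e-14
 -3.74986045e+01 -9.58348566e+01]
175.46 [ 2.19807707e+00  1.34552022e+01 -2.87816578e+01  2.54444375e-14
 -4.77631400e+01  8.32619229e+01]
175.46 [ 2.19807707e+00  2.23840194e+01 -3.47966979e+01  2.54444375e-14
 -3.28192827e+01  8.32619229e+01]
175.46 [ 1.29485664e+00  2.71837122e+01 -2.53176833e+01  2.54444375e-14
 -3.74986045e+01  8.41651434e+01]
```

View pics/m_wrist.png

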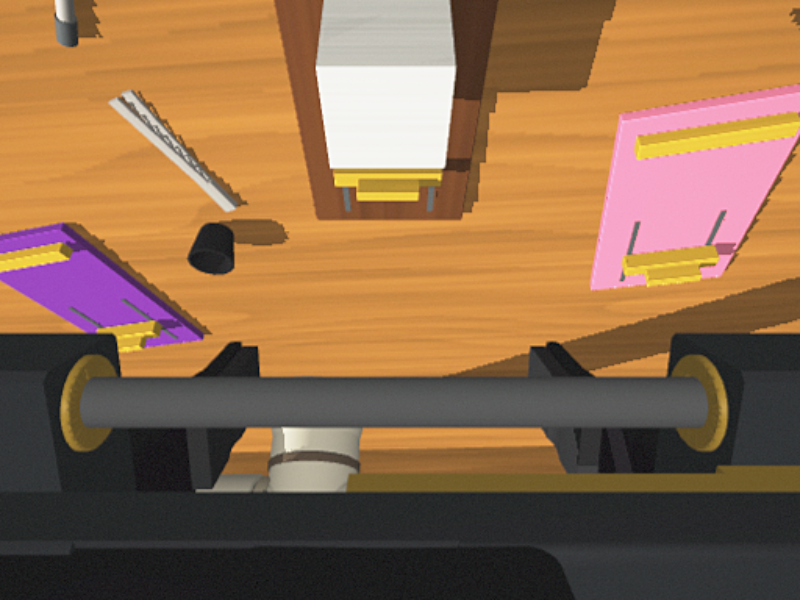

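View pics/m_side.png

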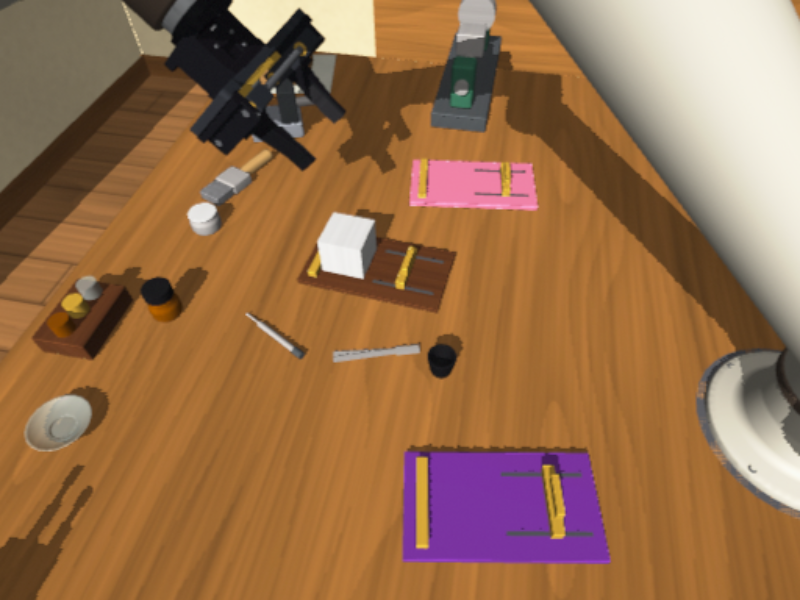

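```bash
python3 - <<'E'
from h import *
S=np.array([.5243,-.1486]);th=np.radians(-4.54);ex=np.array([np.cos(th),np.sin(th)])
M=toolR(175.46,0,False);P=lambda x,z:np.r_[S+ex*x,z]
env.goto(P(-.075,.18),rpy(M)); env.gripper_to(0.0)
env.move_straight(P(-.075,.018),rate=.12,force_limit=8);env.dwell(.2)
s=env.read_state();print(s["position"],s["force"])
r=env.move_straight(P(.010,.018),rate=.03,force_limit=10)
s=env.read_state();print(r,s["position"],s["force"],"stand x",(s["position"][:2]-S)@ex,s["clock"])
out=[]
for n in("side","top","wrist"):
    p=env.grab_frame(n);cv2.imwrite(f"pics/n_{n}.png",cv2.resize(p["image"],(800,600)));out.append(p)
pickle.dump(out,open("n.pkl","wb"))
E
```

```text
[ 0.44985392 -0.14266298  0.01848573] [ 0.16684856 -0.91913052  0.06349291]
True [ 0.51479301 -0.14795219  0.01714856] [-0.7281867   0.78412253  0.19085639] stand x -0.009528438283199842 39.1167
```

View pics/n_side.png

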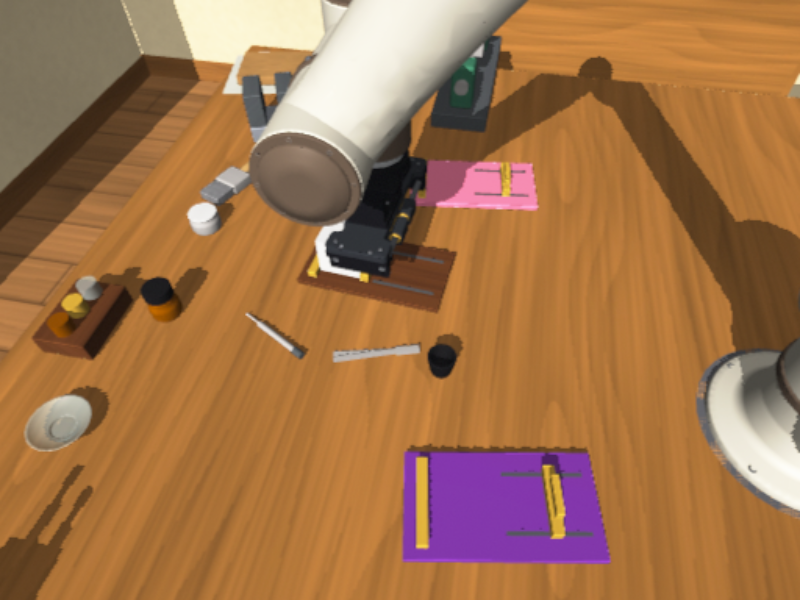

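View pics/n_top.png

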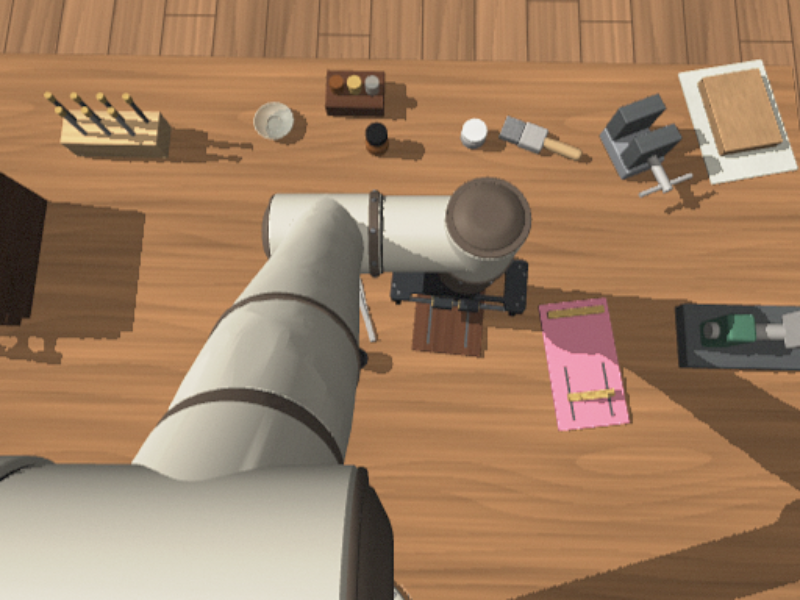

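```bash
python3 - <<'E'
from h import *
S=np.array([.5243,-.1486]);th=np.radians(-4.54);ex=np.array([np.cos(th),np.sin(th)])
P=lambda x,z:np.r_[S+ex*x,z]
for x in(-.006,-.003,0):
    r=env.move_straight(P(x,.018),rate=.01,force_limit=12)
    s=env.read_state();print(r,s["force"],"stand x",(s["position"][:2]-S)@ex,s["clock"])
    if r:break
E
```

```text
False [-4.6642794   1.0931942   1.77773264] stand x -0.009125866995965634 39.9417
False [-10.60963908   3.62918327   7.43880341] stand x -0.009098571576952937 40.3917
False [-15.96665997   5.74483042  13.68193198] stand x -0.009086863440482425 40.8417
```

```bash
python3 - <<'E'
from h import *
S=np.array([.5243,-.1486]);th=np.radians(-4.54);ex=np.array([np.cos(th),np.sin(th)])
P=lambda x,z:np.r_[S+ex*x,z]
env.move_straight(P(-.03,.018),rate=.05);s=env.read_state();print(s["force"],s["position"])
env.move_straight(P(-.07,.2),rate=.25)
p=env.grab_frame("wrist");cv2.imwrite("pics/o_w0.png",cv2.resize(p["image"],(800,600)))
env.goto(np.array([.64,-.14,.25]),[-90,0,0]);env.dwell(.2)
out=[]
for n in("side","top","wrist"):
    p=env.grab_frame(n);cv2.imwrite(f"pics/o_{n}.png",cv2.resize(p["image"],(800,600)));out.append(p)
pickle.dump(out,open("o.pkl","wb"));print(env.read_state()["clock"])
E
```

```text
[0.17746889 0.89352    0.31273853] [ 0.49502074 -0.14623365  0.01818156]
45.4667
```

View pics/o_wrist.png

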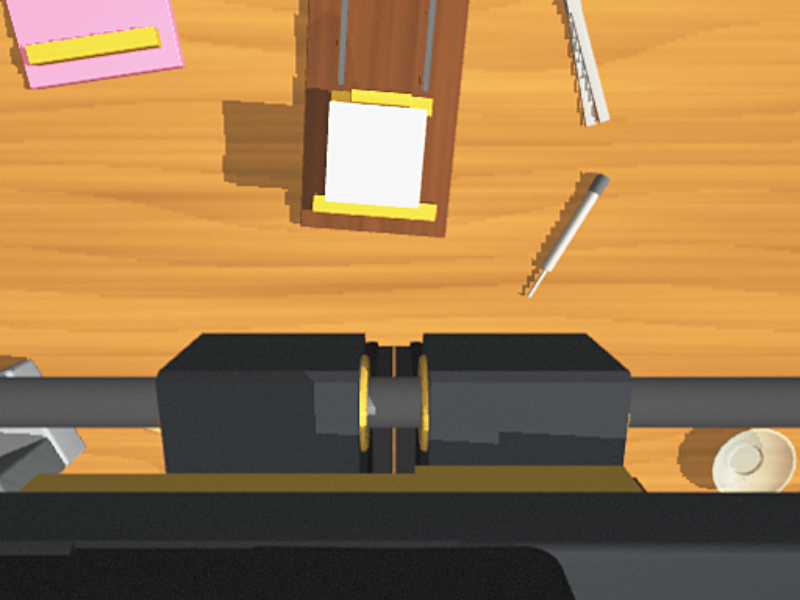

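View pics/o_side.png

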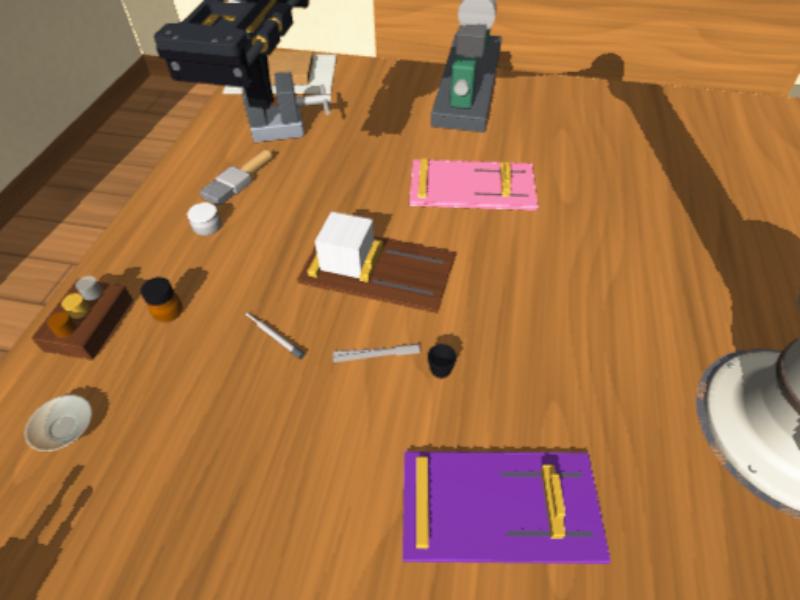

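View pics/o_w0.png

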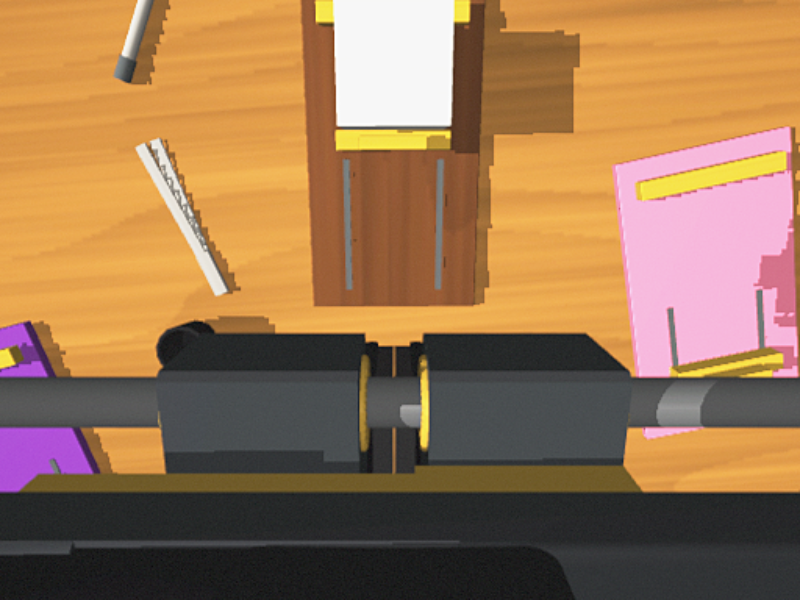

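```bash
python3 - <<'E'
from h import *
o=pickle.load(open("o.pkl","rb"));k=1.5625;p=o[2]
cv2.imwrite("pics/o_c.png",cv2.resize(p["image"][45:160,180:310],None,fx=5,fy=5,interpolation=cv2.INTER_CUBIC))
cv2.imwrite("pics/o_s.png",cv2.resize(o[0]["image"][125:205,185:300],None,fx=6,fy=6,interpolation=cv2.INTER_CUBIC))
f=lambda L:(np.array(L,float)+.5)/k-.5
th=np.radians(-4.54);c,s=np.cos(th),np.sin(th);Rm=np.array([[c,s],[-s,c]])
S=lambda uv,z:np.round((Rm@(plane(p,f([uv]),z)[0,:2]-[.5243,-.1486])),4)
print("stand end",S((302,224),.008),S((445,237),.008))
print("cover top",[S(u,.064) for u in[(331,101),(427,108),(420,208),(325,203)]])
print("ledge back top",S((313,211),.018),S((436,220),.018))
print("tab back top",S((353,90),.035),S((433,98),.035))
E
```

```text
stand end [ 0.0987 -0.0533] [0.0999 0.0554]
cover top [array([ 0.015 , -0.0293]), array([0.0144, 0.0302]), array([0.0757, 0.0314]), array([ 0.0774, -0.03  ])]
ledge back top [ 0.0874 -0.044 ] [0.0867 0.0465]
tab back top [ 0.004  -0.0185] [0.0048 0.035 ]
```

View pics/o_c.png

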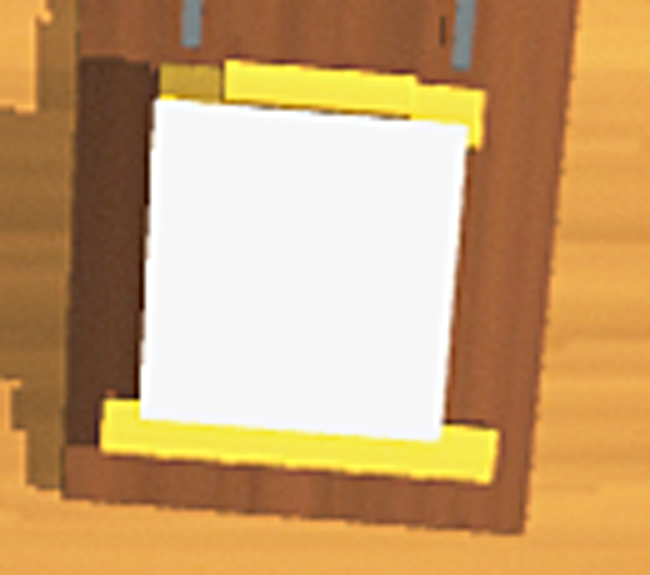

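View pics/o_s.png

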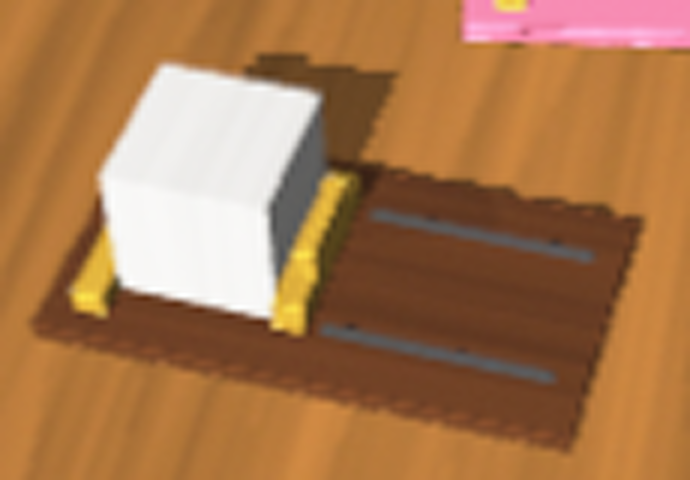

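```bash
python3 - <<'E'
from h import *
env.close_job(); print(env.read_state()["clock"])
E
```

```text
the job is handed in; nothing more can be done
the job is handed in; nothing more can be done
```

I finished the job and handed it in at about 45.5 s of the 72 s allowed. The hand-in reports no verdict.

**What I did:**
- I gripped the cover with the tool tilted 45°, rolled the wrist half a turn, laid the cover on its side and let go.
- I took it again from the closed-end side, rolled it mouth down and lowered it over the movement. It touched down 0.9 mm above the height expected for the plate, and I let go.
- I pushed the stop home with the shut fingers, then moved the arm clear.

**Last checks, from the wrist camera:**

| Check | Measured | Required |
|---|---|---|
| Cover centre, stand x | about 45.5 mm | 42 to 48 mm |
| Squareness to the ledge | faces within about 1.5° | 4° |
| Stop joint, from the back of its tab | about 0.061 m | above 0.057 m |

**What disagreed:**
- **Stop travel:** The push first halted on its 10 N force limit. I pushed again to about 16 N along the push, and the tool hardly moved (about 0.4 mm, coming to rest at stand x −9.1 mm). That is 2 to 3 mm short of where I expected a fully closed stop, and read alone it would put the joint nearer 0.057 m. The camera reading of the stop says it is home. I put the difference down to the fingers being thicker than I assumed.
- **Upward force:** About 14 N of upward force showed during the second push. I did not find the cause, and it was gone once I backed off.
- **Fitted heights:** The camera fit put the plate's top about 3 mm below its stated height, and the movement's top was also a few millimetres low.

**Not checked:** Once covered, the movement could not be seen, so I could not confirm that it stayed in place.

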